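Shut and lock the eyelet box

TASK

The compartment box of eyelets has to go into the van: run a fingertip along the row to press all six lids fully shut, then push the thumb lug of the locking bar along the front until the bar is home and its hooks lie over the lids. Leave the box standing where it is, neither picked up nor shoved along, and do not disturb the other things on the desk.

Things in the scene. Friction and masses are not known exactly. Their poses are not given: they have to be found in the camera images.
- parts_box: Loose grey compartment box full of eyelets and screws, about 1.4 kg, on a rubber sole: 56 mm (x) by 244 mm (y) by 33 mm high with the lids shut. Origin: centre of its underside; z up, y along the row of six lids, -x the front with the locking bar, turned toward the robot. Each white lid is 52 (x) by 34 (y) by 3 mm, pitch 40 mm, hinged on its +y edge (robot's left); tops of shut lids at z = 33 mm.
- row_start (a point): Middle of the box's +y end (its left end), at the height of the shut lids' tops (33 mm). A fingertip that runs from here straight along the row, 1 to 2 mm above the shut lids' tops, folds each lid down as it meets it; lower, it would catch on the box and shove it. Run the other way it would push under the lids. The lids are stiff (about 0.004 N m) and stay where they are left.
- row_end (a point): Middle of the box's -y end (its right end), at the same height; the last lid ends 6 mm before it. In the middle of each lid's front edge a tab, 14 mm wide (centre 20 mm from the hinge), reaches out over the front wall to x = -35 mm.
- lid_1 (a joint): angle of lid 1 (first, at the hinge-side (+y) end) in rad: 0 = shut flat, about 1.4 = fully open, standing almost upright. Its hinge axis (a 6 mm barrel, flush with the shut lids) runs along the box's x at box y = 120 mm, z = 30 mm; the shut lid reaches from there 36 mm toward -y.
- lid_2 (a joint): angle of lid 2 (counted from the +y end) in rad: 0 = shut flat, about 1.4 = fully open, standing almost upright. Its hinge axis (a 6 mm barrel, flush with the shut lids) runs along the box's x at box y = 80 mm, z = 30 mm; the shut lid reaches from there 36 mm toward -y.
- lid_3 (a joint): angle of lid 3 (counted from the +y end) in rad: 0 = shut flat, about 1.4 = fully open, standing almost upright. Its hinge axis (a 6 mm barrel, flush with the shut lids) runs along the box's x at box y = 40 mm, z = 30 mm; the shut lid reaches from there 36 mm toward -y.
- lid_4 (a joint): angle of lid 4 (counted from the +y end) in rad: 0 = shut flat, about 1.4 = fully open, standing almost upright. Its hinge axis (a 6 mm barrel, flush with the shut lids) runs along the box's x at box y = 0 mm, z = 30 mm; the shut lid reaches from there 36 mm toward -y.
- lid_5 (a joint): angle of lid 5 (counted from the +y end) in rad: 0 = shut flat, about 1.4 = fully open, standing almost upright. Its hinge axis (a 6 mm barrel, flush with the shut lids) runs along the box's x at box y = -40 mm, z = 30 mm; the shut lid reaches from there 36 mm toward -y.
- lid_6 (a joint): angle of lid 6 (last, at the -y end) in rad: 0 = shut flat, about 1.4 = fully open, standing almost upright. Its hinge axis (a 6 mm barrel, flush with the shut lids) runs along the box's x at box y = -80 mm, z = 30 mm; the shut lid reaches from there 36 mm toward -y.
- lock_bar (a joint): Travel in m of the aluminium locking bar on the front wall: 0 = open, 0.020 = home (end stop); slides toward the box's -y with about 2 N, stays where left. Its six wire hooks (4 mm wire, out to x = -41 mm, tops at z = 39 mm) stand beside the lid tabs when open and lie over them when home. Lids not yet shut are blocked by the hooks once the bar is home.
- lug (a point): Point on the bar's thumb lug, 8 mm below its top: an upright plate 17 mm (x) by 4 mm (y), z = 6 to 48 mm, box x = -38 to -55 mm (centre -47); its box y is 137 mm with the bar open (15 mm beyond the box's +y end), 117 mm when home. Push it on its +y side toward -y. The bar stands up to 41 mm in front of the box's middle line elsewhere.
- screwdriver: loose screwdriver, 192 mm long, 27 mm handle, lying behind the box along the row. Origin: centre of its underside. Not to be disturbed.
- marker: loose capped felt marker, 132 mm long, 16 mm thick, lying in front of the box. Origin: centre of its underside. Not to be disturbed.
- eraser: loose block eraser, 18 x 42 x 11 mm, lying off the -y end of the box. Origin: centre of its underside. Not to be disturbed.
- tape_roll: loose roll of narrow tape lying flat, 80 mm across, 12 mm high, behind at the left. Origin: centre of its underside. Not to be disturbed.
- stapler: loose desk stapler, 136 x 30 x 49 mm, behind at the right. Origin: centre of its underside. Not to be disturbed.

How it is judged:
By the outcome, as a careful person would: the job done as asked, in the order asked, and still so for the second after the job is handed in, with the robot touching nothing.
It also fails if it takes over 48 s, if anything falls off the work surface, if the arm or the gripper's body presses on something with over 40 N, if the wrist force passes 120 N, or if a joint passes its speed limit or range.

ROBOT

A 7-joint arm with a two-finger parallel gripper is mounted at the origin on a cart in front of the work surface, level with it; the furniture and walls round the work are solid. World frame = base frame: x ahead of the robot, y to its left, z up, the work surface at z = 0. Lengths are in m, angles in rad, forces in N, time in s.
With the tool pointing down it reaches from about 0.425 to 0.925 m from the base axis. Payload 6.8 kg.
Tool frame: the origin (TCP) lies midway between the tips of the shut fingers; the grasp point (between the pads) lies 19 mm behind it; z points along the fingers, x is the direction in which the jaws open and shut, and the axes are right-handed (so a half turn about z gives the same grasp; the last joint's range is limited). The gripper opens to 85 mm and grips with 20 to 120 N. Pads are 22 mm wide; open, the fingers measure 114 mm over their backs; the gripper's body (76 mm by 85 mm) begins 54 mm behind the grasp point. The pads swing forward as they close: fully open they stand 13 mm farther back than shut.
Start: joints at [1.144, 0.477, 0.022, 1.555, -0.011, 1.109, -0.083], TCP at [0.212, -0.641, 0.231] pointing down, gripper open.
Joint ranges: [-2.96, 2.96], [-0.34, 2.1], [-1.41, 1.46], [0.24, 2.44], [-1.37, 4.51], [0.17, 1.92], [-2.96, 2.96]. Speed limits (rad/s): [2.39, 2.39, 3.14, 3.14, 3.14, 3.14, 3.14].

INTERFACE

Orientations are given as a unit quaternion [w, x, y, z].
In Python, from station import bot gives the robot as it stands.
- The arm moves only by the tool step_arm, never from a script. Its argument "increments" is a list of rows, each a list of 7 numbers: the shift along the tool's x, y, z in cm, then the turn, a rotation vector about the tool's x, y, z in degrees, then the closure, from 0 (fully open) to 1 (shut). A call has 1 to 20 rows; each row shifts and turns the commanded pose from where the row before left it, along the tool's axes as they then stand; what a row does not reach is not made up. A row lasts 1/10 s, in which the tool goes at most 50 mm and 8.59 degrees, less where a joint would pass 70% of its speed; a pose out of reach is approached as far as the arm can. A call is refused whole if a number of a shift passes 5 or a number of a turn 8.59, either way. A call with a gripper value outside its range is refused whole. The fingers move at their own pace and stop on an object; "squeeze" is the grip in N (left out, the last holds). Time passes only in rows, so rows that do not move let the fingers close. It gives the time, the measured TCP pose, the force and the opening at its end, in the units of the state.
- bot.get_obs(): the state, without advancing time (a new reading comes with each control period).
- bot.read_camera(name): name is "side" or "top"; returns a dict with "pixels" (420x560x3 uint8, red, green, blue), "vertical_fov" (degrees; the focal length in pixels is half the picture's height over the tangent of half this angle, whatever the lens; pixels are square), "cx", "cy" (the principal point, pixels), "k1" (the pictures are not rectified: a ray, as slopes to the right and down, at radius r is drawn at 1 + k1 r^2 times it, then the intrinsics apply), "camera_from_world" (4x4, takes a point from world to camera coordinates). Camera axes: x right, y down, z forward; pixel columns grow to the right and rows downward; lengths in m; the calibration is good to about 2 mm. A picture is of the moment at which its call begins. There is no depth.
- bot.hand_in(): hands the job in, once; it reports no verdict.
Trained networks look in a picture, given as the dict that the camera call returned (one of the last four; its "shot" number tells which), for a name from the list of things; names that differ only in an ending like _2 or _b are one class to them, and where a whole thing is asked for, a point or a joint stands for the part that bears it (a point fixed in the world has none). Each returns a list of dicts, best first, with "score" (0 to 1); they miss things now and then, are a little off and sometimes report something else, mostly with a low value. They report only what shows in the picture. A call takes as long as a camera call.
- bot.find_in(picture, query): "point" ([column, row] in pixels, amid what is visible of it).
- bot.cut_out(picture, query): "pixels" (420x560 bool, what is visible of it) and "point" ([column, row] in pixels, amid what is visible of it).
- bot.pinpoint(picture, query): "point" ([column, row] in pixels: a listed point, or the origin of a listed thing).
The state is a dict: "t": time; "q": joint angles; "joint_vel": joint speeds; "joint_torque": joint torques, N m; "eef_pos": TCP position; "tool_rot": TCP orientation; "contact_force": force on the tool from outside, world axes, zero at the start; "torque": the same for the moment, N m; "gripper_width": opening from 0.0 (shut) to 1.0 (fully open).
Only numpy, scipy, OpenCV 4.12 (cv2) and the standard library are available. Lean on these libraries where they do the work, as an engineer would, in place of code of your own. Each camera call takes 0.05 s, during which the arm holds its last target.

## Working session

There is one attempt and no reset: what is moved stays moved. The work goes in short steps, Python scripts to look and compute and a tool call to move; the robot and the scene stay as the last step left them, time stands still between calls to the robot, and variables do not carry over. Pictures are saved under pics/ and viewed, and the job is handed in when it is done.

Besides the shell and the picture viewer there is one more tool, called after "Request:" as a command line: name --pt "numbers of a row" for each row, then --argument value for the rest. step_arm: Moves the arm, as the interface text tells. Its arguments: {"type":"object","properties":{"increments":{"type":"array"},"squeeze":{"type":"number"}},"required":["increments"]}

```bash
mkdir -p pics; ls
python3 - <<'E'
from station import bot
import cv2,json
o=bot.get_obs();print({k:(o[k]) for k in('t','eef_pos','tool_rot','gripper_width','contact_force')})
for n in('side','top'):
    p=bot.read_camera(n);cv2.imwrite(f'pics/{n}0.png',p['pixels'][:,:,::-1])
    print(n,{k:p[k] for k in p if k!='pixels'})
    for q in('row_start','row_end','lug','parts_box','marker','screwdriver','eraser'):
        print(q,[(r['point'],round(r['score'],2)) for r in bot.pinpoint(p,q)[:2]])
E
```

```text
pics
{'t': 0.0, 'eef_pos': array([ 0.21137195, -0.64043725,  0.23035459]), 'tool_rot': array([-4.71328294e-04,  8.10380758e-01, -5.85902915e-01, -7.61191761e-04]), 'gripper_width': 0.9999714669934195, 'contact_force': array([-0.60605582, -0.74126522,  0.60265478])}
side {'vertical_fov': 48.04306330537734, 'cx': 275.1180397787711, 'cy': 207.20553958405716, 'k1': -0.14684657927764788, 'camera_from_world': array([[-0.85407491, -0.51995602, -0.01420548,  0.45982755],
       [-0.2981572 ,  0.51176321, -0.80572992,  0.23389178],
       [ 0.42621396, -0.68391824, -0.59211274,  0.61235324],
       [ 0.        ,  0.        ,  0.        ,  1.        ]]), 'shot': 1}
row_start [([269.7, 256.2], 0.63)]
row_end [([313.6, 178.8], 0.92)]
lug [([293.9, 263.8], 0.96)]
parts_box [([294.1, 231.5], 0.85)]
marker [([347.1, 218.8], 0.83)]
screwdriver [([261.9, 218.3], 0.7)]
eraser [([333.3, 183.2], 0.56)]
top {'vertical_fov': 45.354945437695115, 'cx': 278.7116313081414, 'cy': 205.6683847300236, 'k1': -0.13816004839202523, 'camera_from_world': array([[ 0.02391671, -0.99965609, -0.01075588, -0.05560341],
       [-0.99592899, -0.02288945, -0.08718673,  0.59299421],
       [ 0.08691055,  0.01279732, -0.99613392,  0.916445  ],
       [ 0.        ,  0.        ,  0.        ,  1.        ]]), 'shot': 2}
row_start [([328.2, 280.7], 0.67), ([225.4, 243.0], 0.65)]
row_end [([355.2, 226.1], 0.67)]
lug [([222.7, 270.0], 0.64)]
parts_box [([289.9, 234.3], 0.95)]
marker []
screwdriver [([287.0, 204.1], 0.89)]
eraser [([391.6, 236.6], 0.78)]
```

View pics/side0.png

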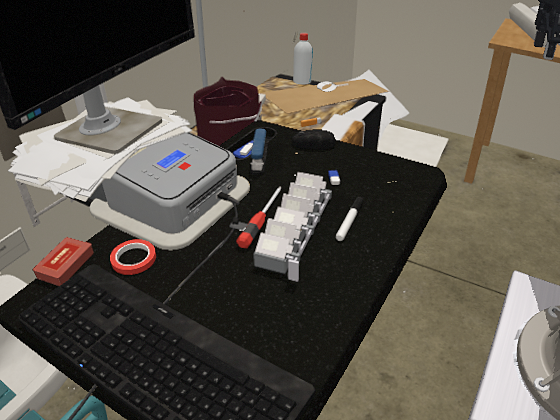

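View pics/top0.png

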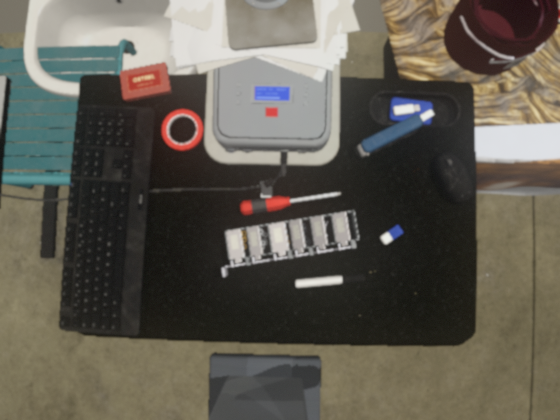

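```bash
cat > h.py <<'E'
import numpy as np,cv2
def K(p):
    f=210/np.tan(np.radians(p['vertical_fov']/2)); return np.array([[f,0,p['cx']],[0,f,p['cy']],[0,0,1.]]),np.array([p['k1'],0,0,0,0.])
def proj(p,X):
    k,d=K(p);T=p['camera_from_world'];X=np.atleast_2d(np.asarray(X,float))
    return cv2.projectPoints(X,cv2.Rodrigues(T[:3,:3])[0],T[:3,3],k,d)[0][:,0]
def ray(p,uv):
    k,d=K(p);T=p['camera_from_world']
    n=cv2.undistortPoints(np.array([[uv]],float),k,d)[0,0]
    R=T[:3,:3];return -R.T@T[:3,3],R.T@np.array([n[0],n[1],1])
def onz(p,uv,z):
    c,d=ray(p,uv);return c+d*(z-c[2])/d[2]
def crop(p,x0,y0,w,h,s,name):
    im=p['pixels'][y0:y0+h,x0:x0+w,::-1];cv2.imwrite(name,cv2.resize(im,None,fx=s,fy=s,interpolation=cv2.INTER_CUBIC))
E
python3 - <<'E'
from station import bot
from h import *
p=bot.read_camera('top');crop(p,210,185,200,110,4,'pics/t1.png')
m=bot.cut_out(p,'parts_box');print(m[0]['score'],m[0]['point'])
for uv,z in(((225.4,243.0),.033),((355.2,226.1),.033),((222.7,270),.04),((289.9,234.3),0)):print(onz(p,uv,z))
s=bot.read_camera('side');crop(s,225,160,160,130,5,'pics/s1.png')
for uv,z in(((269.7,256.2),.033),((313.6,178.8),.033),((293.9,263.8),.04),((294.1,231.5),0)):print(onz(s,uv,z))
for q in ['marker','screwdriver','eraser']:
  print(q,[onz(p,r['point'],0) for r in bot.pinpoint(p,q)[:1]],[onz(s,r['point'],0) for r in bot.pinpoint(s,q)[:1]])
E
```

```text
0.85 [293.9, 236.3]
[0.52175914 0.0553814  0.033     ]
[ 0.55868867 -0.18465349  0.033     ]
[0.47207167 0.05804051 0.04      ]
[ 0.54179349 -0.06411057  0.        ]
[0.5158069  0.05338918 0.033     ]
[ 0.56203933 -0.19125838  0.033     ]
[0.46877197 0.05559911 0.04      ]
[ 0.53236304 -0.058249    0.        ]
marker [array([ 0.45328004, -0.14185866,  0.        ])] [array([ 0.45950071, -0.13571916,  0.        ])]
screwdriver [array([ 0.60385875, -0.05849757,  0.        ])] [array([ 0.59955293, -0.06719292,  0.        ])]
eraser [array([ 0.54744545, -0.25378973,  0.        ])] [array([ 0.53383083, -0.24177054,  0.        ])]
```

View pics/t1.png

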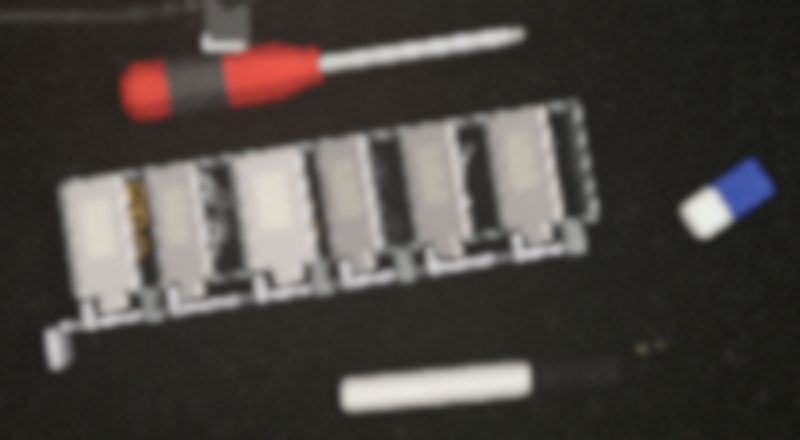

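View pics/s1.png

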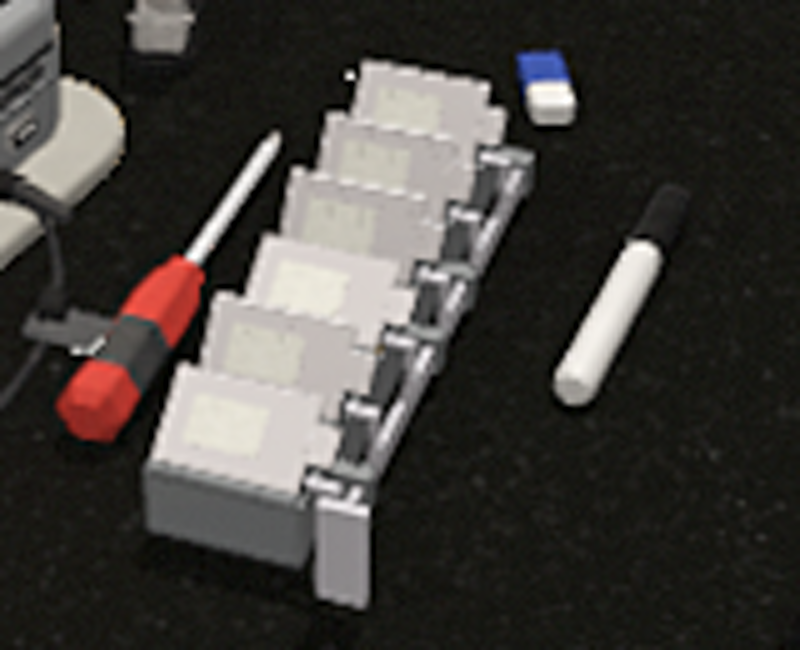

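```bash
cat > fit.py <<'E'
from station import bot
from h import *
from scipy.optimize import least_squares
p=bot.read_camera('top');s=bot.read_camera('side')
obs=[('t',62,185,28,122,31),('t',72,298,-28,122,31),('t',578,103,28,-122,30),('t',597,218,-28,-122,30),('t',57,345,-47,137,46),
('s',148,465,28,122,31),('s',148,530,28,122,0),('s',305,565,-28,122,0),('s',318,598,-38,139,6),('s',368,607,-55,139,6),('s',318,503,-38,139,48),('s',370,505,-55,139,48)]
def W(v,b):
    x,y,a=v;c,s_=np.cos(a),np.sin(a);return [x+c*b[0]-s_*b[1],y+s_*b[0]+c*b[1],b[2]]
def res(v,full=False):
    r=[]
    for c,u,w,*b in obs:
        uv=(210+u/4,185+w/4) if c=='t' else (225+u/5,160+w/5)
        r.append(proj(p if c=='t' else s,W(v[:3],np.array(b)/1000))[0]-uv)
    return np.array(r) if full else np.ravel(r)
f=least_squares(res,[.54,-.065,-.15],loss='soft_l1')
print(f.x,np.degrees(f.x[2]));print(res(f.x,True).round(1).tolist())
v=f.x
for b in([0,.122,.033],[0,-.122,.033],[-.047,.137,.04]):print(W(v,b))
for c,(P,x0,y0,S) in {'t':(p,210,185,4),'s':(s,225,160,5)}.items():
    w,h=(200,110) if c=='t' else (160,130)
    im=cv2.resize(P['pixels'][y0:y0+h,x0:x0+w,::-1],None,fx=S,fy=S,interpolation=cv2.INTER_CUBIC)
    for pts,col in([[(28,122),(28,-122),(-28,-122),(-28,122)],(0,255,0)],):
        for z in(0,.03):
            q=np.array([proj(P,W(v,[a/1000,b/1000,z]))[0] for a,b in pts]);q=((q-[x0,y0])*S).astype(np.int32);cv2.polylines(im,[q],True,col,1)
    cv2.imwrite(f'pics/fit_{c}.png',im)
E
python3 fit.py
```

```text
[ 0.53905601 -0.06895002  0.18550637] 10.628732263892978
[[0.0, -0.2], [2.1, 1.3], [0.2, -0.8], [0.6, 0.0], [-1.5, 1.4], [-0.1, -0.7], [0.7, -0.2], [0.0, 0.6], [-0.3, -0.4], [-0.5, 0.3], [-0.2, -0.2], [-0.4, 1.9]]
[np.float64(0.5165538165487036), np.float64(0.05095682424199699), 0.033]
[np.float64(0.5615582117465301), np.float64(-0.18885686263362286), 0.033]
[np.float64(0.46759353289656624), np.float64(0.05703058952411362), 0.04]
```

View pics/fit_t.png

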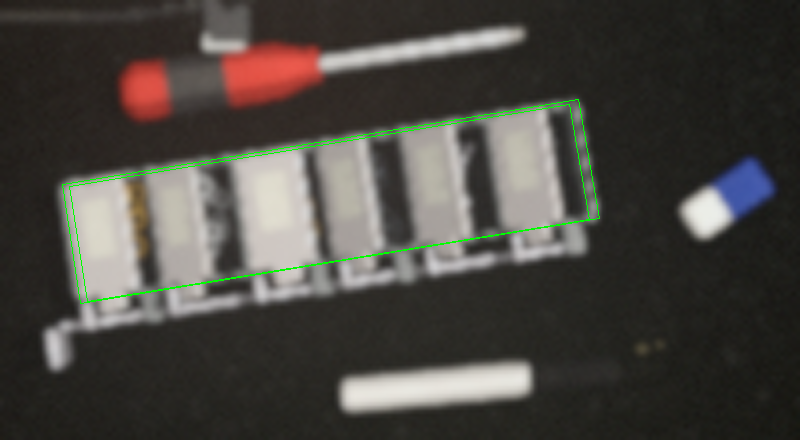

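View pics/fit_s.png

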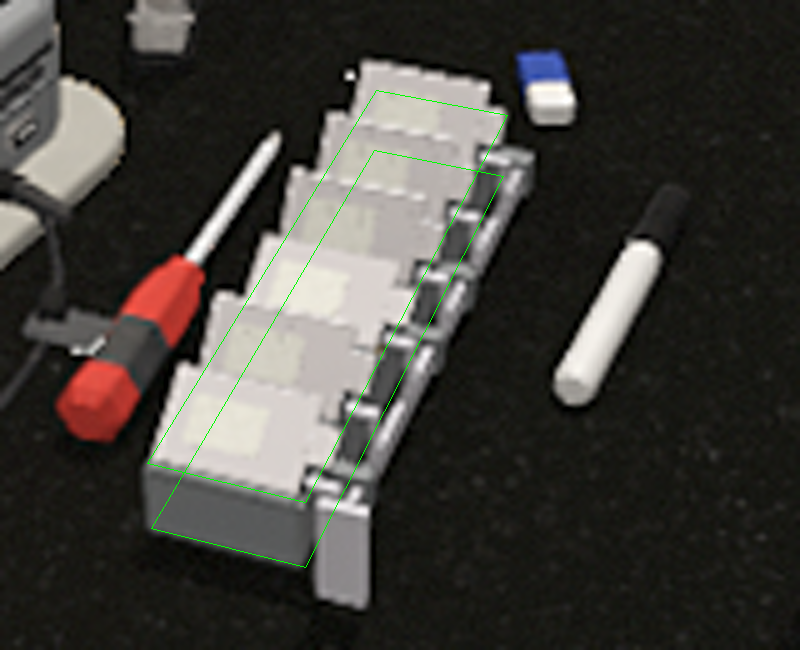

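Request:
step_arm --pt "0 -2 0 0 0 7.7 1" --pt "0 -3 0 0 0 0 1" --pt "0 -3 0 0 0 0 1" --pt "0 -4 0 0 0 0 1" --pt "0 -4 0 0 0 0 1" --pt "0 -4 0 0 0 0 1" --pt "0 -4 0 0 0 0 1" --pt "-2 -0.5 0 0 0 0 1" --pt "-4 -1.2 0 0 0 0 1" --pt "-4 -1.2 0 0 0 0 1" --pt "-4 -1.2 0 0 0 0 1" --pt "-4 -1.2 0 0 0 0 1" --pt "-4 -1.2 0 0 0 0 1" --pt "-4 -1.2 0 0 0 0 1" --pt "-4 -1.2 0 0 0 0 1" --pt "-4 -1.2 0 0 0 0 1" --pt "-4 -1.2 0 0 0 0 1" --pt "-4 -1.2 0 0 0 0 1" --pt "-4 -1.2 0 0 0 0 1" --pt "0 0 0 0 0 0 1" --squeeze 40

```text
t: 3.35
eef_pos: [0.4981, -0.1103, 0.2318]
tool_rot: [-0.001, 0.772, -0.635, -0.0]
contact_force: [-0.3, -0.1, 0.2]
gripper_width: 0.002
```

```bash
cat > st.py <<'E'
from station import bot
import numpy as np
from scipy.spatial.transform import Rotation as R
o=bot.get_obs();w,x,y,z=o['tool_rot'];M=R.from_quat([x,y,z,w]).as_matrix()
v=np.array([.53905601,-.06895002,.18550637]);a=v[2]
B=np.array([[np.cos(a),-np.sin(a),0],[np.sin(a),np.cos(a),0],[0,0,1]])
e=o['eef_pos'];b=B.T@(e-[v[0],v[1],0])
print('t',round(o['t'],2),'box mm',(b*1000).round(1),'q',o['q'].round(2),'gw',round(o['gripper_width'],2))
print('F box',(B.T@o['contact_force']).round(2),'tool axes in box',(B.T@M).round(3).tolist())
E
python3 st.py
```

```text
t 3.35 box mm [-47.8 -33.1 231.8] q [ 0.26  0.21 -0.19  1.93  0.04  1.   -1.32] gw 0.0
F box [-0.32 -0.02  0.21] tool axes in box [[0.008, -1.0, 0.002], [-1.0, -0.008, 0.002], [-0.002, -0.002, -1.0]]
```

Request:
step_arm --pt "-3 -1 0 0 0 0 1" --pt "-4 -1 0 0 0 0 1" --pt "-4 -1 0 0 0 0 1" --pt "-4 -1 2 0 0 0 1" --pt "-3.8 -0.8 3 0 0 0 1" --pt "0 0 4 0 0 0 1" --pt "0 0 4 0 0 0 1" --pt "0 0 3 0 0 0 1" --pt "0 0 1.2 0 0 0 1" --pt "0 0 0 0 0 0 1" --pt "0 0 0 0 0 0 1"

```text
t: 4.45
eef_pos: [0.511, 0.0765, 0.0604]
tool_rot: [-0.001, 0.769, -0.639, 0.001]
contact_force: [0.3, 1.2, 0.7]
gripper_width: 0.002
```

```bash
python3 st.py
python3 - <<'E'
from station import bot
from h import *
p=bot.read_camera('top');crop(p,190,165,200,130,4,'pics/t2.png')
s=bot.read_camera('side');crop(s,205,150,190,150,4,'pics/s2.png')
E
```

```text
t 4.45 box mm [ -0.8 148.1  60.4] q [-0.06  0.47 -0.26  2.05  0.2   0.64 -1.84] gw 0.0
F box [0.54 1.12 0.73] tool axes in box [[-0.002, -1.0, 0.002], [-1.0, 0.002, -0.0], [0.0, -0.002, -1.0]]
```

View pics/s2.png

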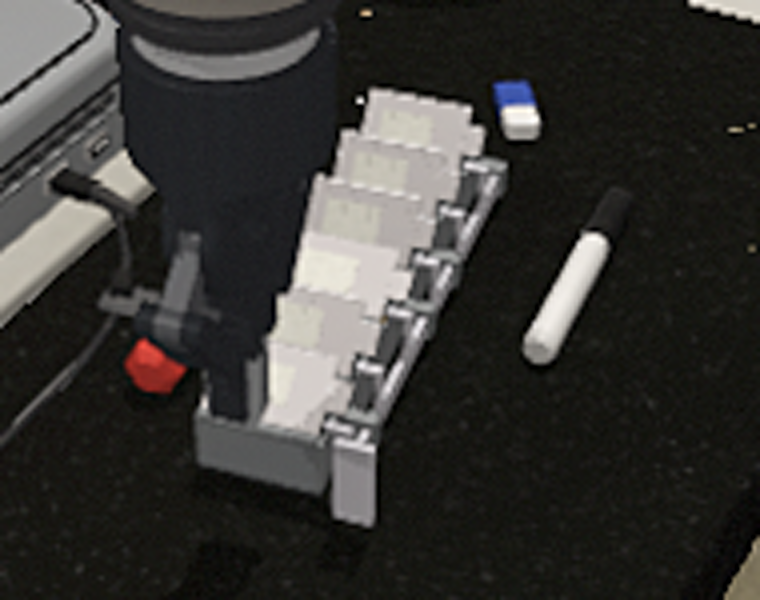

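View pics/t2.png

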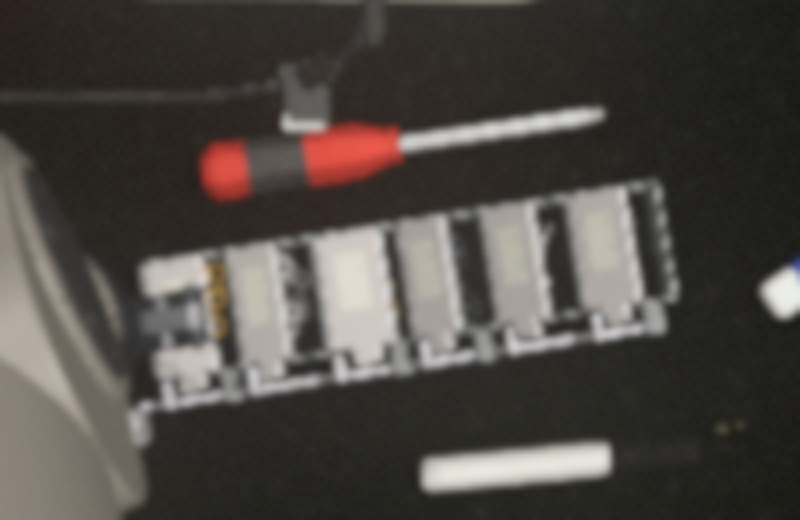

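Request:
step_arm --pt "-0.8 -0.2 0 0 0 0 1" --pt "0 0 1 0 0 0 1" --pt "0 0 1 0 0 0 1" --pt "0 0 0.55 0 0 0 1" --pt "0 0 0 0 0 0 1" --pt "0 0 0 0 0 0 1"

```text
t: 5.15
eef_pos: [0.5101, 0.0846, 0.0334]
tool_rot: [0.0, 0.769, -0.639, -0.0]
contact_force: [0.3, 0.9, -0.6]
gripper_width: -0.0
```

```bash
python3 st.py
python3 - <<'E'
from station import bot
from h import *
s=bot.read_camera('side');crop(s,215,190,120,100,6,'pics/s3.png')
e=bot.get_obs()['eef_pos'];print((proj(s,e)[0]-[215,190])*6)
E
```

```text
t 5.15 box mm [-1.000e-01  1.563e+02  3.340e+01] q [-0.09  0.52 -0.24  2.06  0.22  0.59 -1.87] gw -0.0
F box [ 0.47  0.82 -0.62] tool axes in box [[-0.001, -1.0, -0.001], [-1.0, 0.001, -0.0], [0.0, 0.001, -1.0]]
[283.47607983 470.26651055]
```

View pics/s3.png

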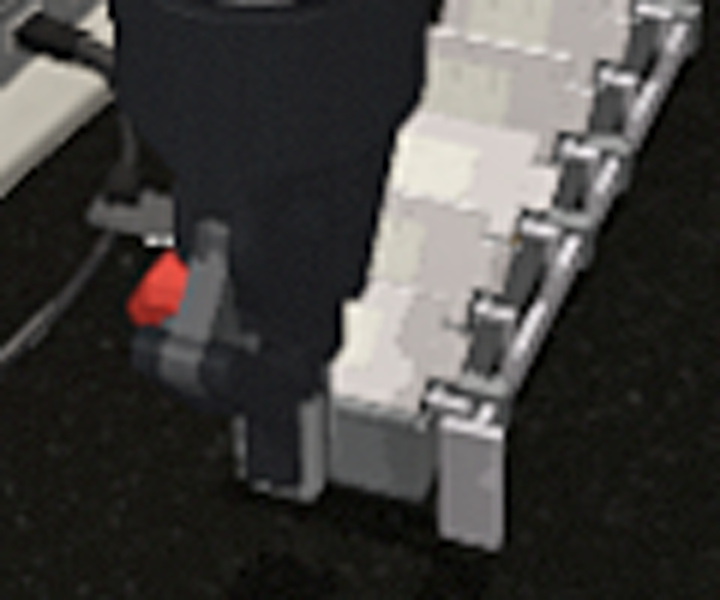

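```bash
cat > avg.py <<'E'
from station import bot
import numpy as np
E=[];F=[]
for i in range(8):
    bot.read_camera('top');o=bot.get_obs();E.append(o['eef_pos']*1000);F.append(o['contact_force'])
E=np.array(E);print(E.mean(0).round(2),E.std(0).round(2),np.mean(F,0).round(2),np.std(F,0).round(2),o['t'])
E
python3 avg.py; python3 st.py
```

```text
[510.57  84.75  34.  ] [0.05 0.02 0.05] [0.2  0.09 0.15] [0.27 0.45 0.68] 5.6
t 5.6 box mm [  0.3 156.3  33.9] q [-0.09  0.52 -0.24  2.06  0.22  0.59 -1.87] gw -0.0
F box [ 0.2   0.45 -0.22] tool axes in box [[-0.001, -1.0, 0.0], [-1.0, 0.001, -0.0], [0.0, -0.0, -1.0]]
```

Request:
step_arm --pt "0.5 0 -0.05 0 0 0 1" --pt "1 0 0 0 0 0 1" --pt "1 0 0 0 0 0 1" --pt "1 0 0 0 0 0 1" --pt "1 0 0 0 0 0 1" --pt "1 0 0 0 0 0 1" --pt "1 0 0 0 0 0 1" --pt "1 0 0 0 0 0 1" --pt "0 0 0 0 0 0 1"

```text
t: 6.5
eef_pos: [0.5244, 0.009, 0.0343]
tool_rot: [0.0, 0.768, -0.64, 0.0]
contact_force: [0.1, -0.2, 0.1]
gripper_width: 0.002
```

```bash
python3 st.py
python3 - <<'E'
from station import bot
from h import *
s=bot.read_camera('side');crop(s,215,160,150,125,5,'pics/s4.png')
E
python3 st.py
```

```text
t 6.5 box mm [-0.  79.3 34.3] q [ 0.06  0.52 -0.24  2.05  0.22  0.6  -1.72] gw 0.0
F box [ 0.03 -0.25  0.14] tool axes in box [[-0.003, -1.0, -0.0], [-1.0, 0.003, -0.001], [0.001, 0.0, -1.0]]
t 6.55 box mm [ 0.  80.3 34.3] q [ 0.06  0.52 -0.24  2.05  0.22  0.6  -1.72] gw 0.0
F box [0.3  0.52 0.28] tool axes in box [[-0.003, -1.0, -0.0], [-1.0, 0.003, -0.0], [0.0, 0.0, -1.0]]
```

View pics/s4.png

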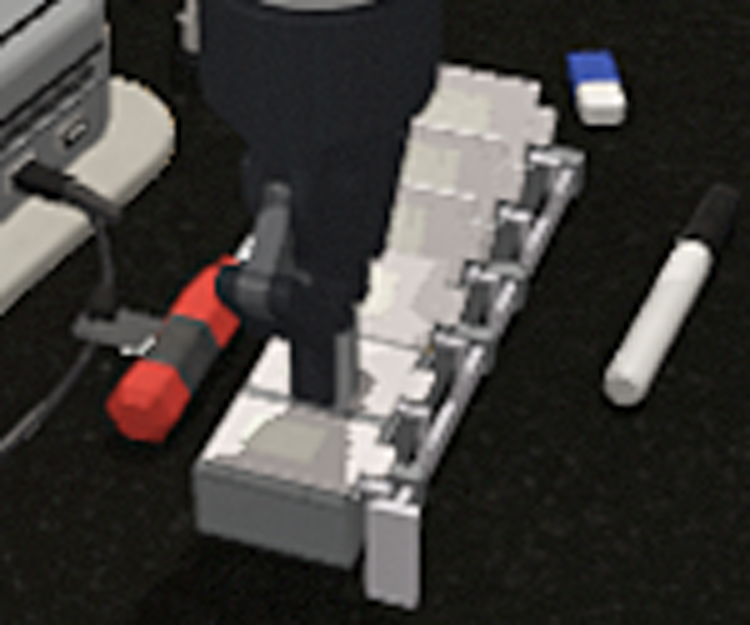

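Lid 1 lies flat and lid 2 is folding; the box has not moved. Continuing along the row.

Request:
step_arm --pt "1 0 0 0 0 0 1" --pt "1.2 0 0 0 0 0 1" --pt "1.2 0 0 0 0 0 1" --pt "1.2 0 0 0 0 0 1" --pt "1.2 0 0 0 0 0 1" --pt "1.2 0 0 0 0 0 1" --pt "1.2 0 0 0 0 0 1" --pt "1.2 0 0 0 0 0 1" --pt "1.2 0 0 0 0 0 1" --pt "1.2 0 0 0 0 0 1" --pt "1.2 0 0 0 0 0 1" --pt "1.2 0 0 0 0 0 1" --pt "1.2 0 0 0 0 0 1" --pt "1.2 0 0 0 0 0 1" --pt "1.2 0 0 0 0 0 1" --pt "1.2 0 0 0 0 0 1" --pt "1.0 0 0 0 0 0 1" --pt "0 0 0 0 0 0 1" --pt "0 0 0 0 0 0 1"

```text
t: 8.45
eef_pos: [0.5608, -0.1856, 0.0342]
tool_rot: [-0.0, 0.769, -0.639, -0.0]
contact_force: [-0.3, 0.2, -0.3]
gripper_width: 0.002
```

```bash
python3 st.py
python3 - <<'E'
from station import bot
from h import *
s=bot.read_camera('side');crop(s,215,160,150,125,5,'pics/s5.png')
p=bot.read_camera('top');crop(p,210,185,200,110,4,'pics/t5.png')
E
python3 st.py
```

```text
t 8.45 box mm [  -0.2 -118.6   34.2] q [ 0.39  0.6  -0.23  1.89  0.21  0.68 -1.35] gw 0.0
F box [-0.24  0.23 -0.29] tool axes in box [[-0.001, -1.0, -0.0], [-1.0, 0.001, 0.0], [-0.0, 0.0, -1.0]]
t 8.55 box mm [  -0.  -117.8   34.3] q [ 0.39  0.6  -0.24  1.89  0.21  0.68 -1.35] gw -0.0
F box [-0.08 -0.24 -0.33] tool axes in box [[-0.0, -1.0, -0.0], [-1.0, 0.0, 0.001], [-0.001, 0.0, -1.0]]
```

View pics/s5.png

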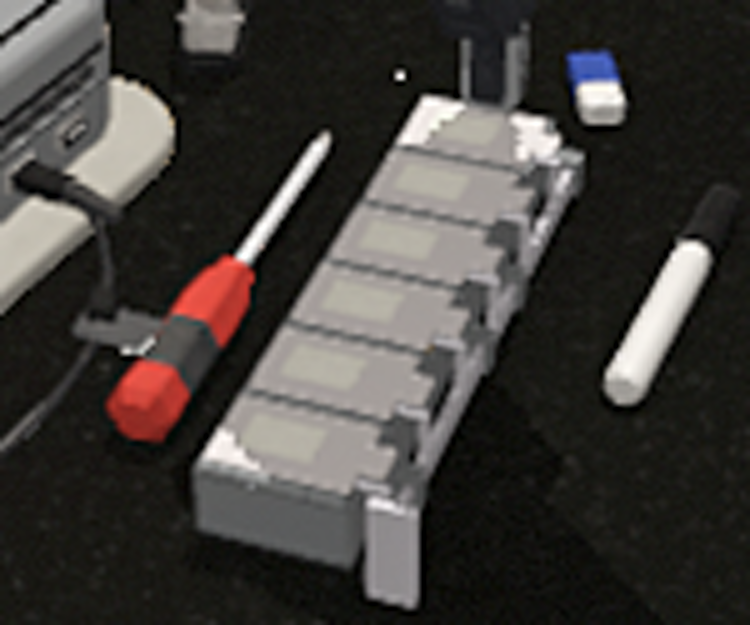

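View pics/t5.png

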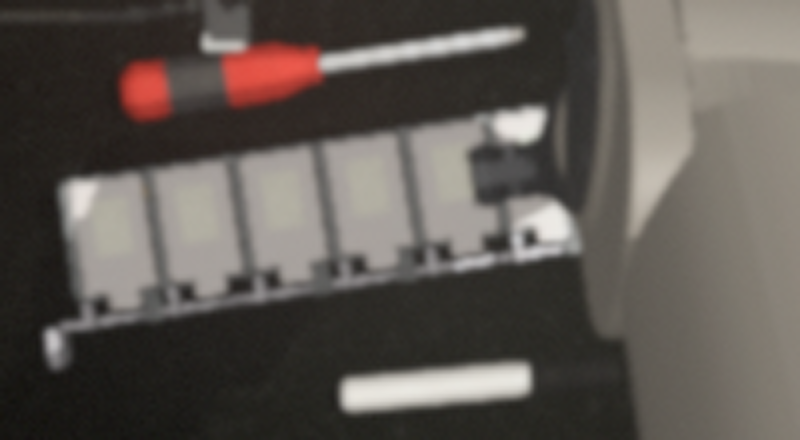

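Request:
step_arm --pt "0 0 -0.5 0 0 0 1" --pt "-1.0 0 0 0 0 0 1" --pt "0 0 0.4 0 0 0 1" --pt "0 0 0.1 0 0 0 1" --pt "0 0 0.1 0 0 0 1" --pt "0 0 0 0 0 0 1" --pt "0 0 0 0 0 0 1"

```text
t: 9.25
eef_pos: [0.5588, -0.1754, 0.0333]
tool_rot: [0.0, 0.769, -0.639, -0.0]
contact_force: [-1.3, 2.0, 3.3]
gripper_width: -0.004
```

```bash
python3 st.py; python3 avg.py
```

```text
t 9.25 box mm [  -0.2 -108.3   33.3] q [ 0.38  0.6  -0.23  1.9   0.21  0.67 -1.37] gw -0.0
F box [-0.86  2.17  3.34] tool axes in box [[-0.001, -1.0, -0.0], [-1.0, 0.001, 0.0], [-0.0, 0.0, -1.0]]
[ 558.98 -175.67   33.31] [0.11 0.16 0.02] [-1.24  1.47  2.51] [0.72 0.4  0.41] 9.65
```

Request:
step_arm --pt "0 0 0.1 0 0 0 1" --pt "0 0 0 0 0 0 1" --pt "0 0 0 0 0 0 1" --pt "0 0 0 0 0 0 1"

```text
t: 10.05
eef_pos: [0.5591, -0.1758, 0.0331]
tool_rot: [0.0, 0.769, -0.639, 0.0]
contact_force: [-3.0, 1.9, 10.1]
gripper_width: -0.003
```

```bash
python3 avg.py;python3 st.py
```

```text
[ 559.13 -175.82   33.09] [0.02 0.02 0.01] [-3.31  1.89 10.01] [0.37 0.39 0.43] 10.45
t 10.45 box mm [   0.  -108.7   33.1] q [ 0.38  0.6  -0.23  1.9   0.21  0.67 -1.37] gw 0.0
F box [-3.14  2.56  9.44] tool axes in box [[-0.001, -1.0, 0.0], [-1.0, 0.001, -0.0], [0.0, -0.0, -1.0]]
```

Request:
step_arm --pt "0 0 -0.5 0 0 0 1" --pt "-2 0 0 0 0 0 1" --pt "-2 0 0 0 0 0 1" --pt "0 0 0.35 0 0 0 1" --pt "0 0 0.1 0 0 0 1" --pt "0 0 0 0 0 0 1" --pt "0 0 0 0 0 0 1"

```text
t: 11.15
eef_pos: [0.5522, -0.1363, 0.0332]
tool_rot: [-0.0, 0.769, -0.639, 0.0]
contact_force: [-1.6, 3.8, 6.1]
gripper_width: -0.001
```

Request:
step_arm --pt "0 0 -0.45 0 0 0 1" --pt "-2 0 0 0 0 0 1" --pt "-2 0 0 0 0 0 1" --pt "0 0 0.35 0 0 0 1" --pt "0 0 0.1 0 0 0 1" --pt "0 0 0 0 0 0 1" --pt "0 0 0 0 0 0 1"

```text
t: 11.85
eef_pos: [0.5447, -0.0976, 0.0332]
tool_rot: [-0.0, 0.769, -0.639, 0.0]
contact_force: [-1.2, 3.6, 5.4]
gripper_width: -0.0
```

Request:
step_arm --pt "0 0 -0.45 0 0 0 1" --pt "-2 0 0 0 0 0 1" --pt "-2 0 0 0 0 0 1" --pt "0 0 0.35 0 0 0 1" --pt "0 0 0.1 0 0 0 1" --pt "0 0 0 0 0 0 1" --pt "0 0 0 0 0 0 1"

```text
t: 12.55
eef_pos: [0.5374, -0.0584, 0.0332]
tool_rot: [-0.0, 0.769, -0.639, 0.0]
contact_force: [-0.8, 3.5, 6.1]
gripper_width: -0.003
```

Request:
step_arm --pt "0 0 -0.45 0 0 0 1" --pt "-2 0 0 0 0 0 1" --pt "-2 0 0 0 0 0 1" --pt "0 0 0.35 0 0 0 1" --pt "0 0 0.1 0 0 0 1" --pt "0 0 0 0 0 0 1" --pt "0 0 0 0 0 0 1"

```text
t: 13.25
eef_pos: [0.5301, -0.0191, 0.0332]
tool_rot: [-0.0, 0.769, -0.639, 0.0]
contact_force: [-1.4, 4.4, 6.4]
gripper_width: 0.002
```

Request:
step_arm --pt "0 0 -0.45 0 0 0 1" --pt "-2 0 0 0 0 0 1" --pt "-2 0 0 0 0 0 1" --pt "0 0 0.35 0 0 0 1" --pt "0 0 0.1 0 0 0 1" --pt "0 0 0 0 0 0 1" --pt "0 0 0 0 0 0 1"

```text
t: 13.95
eef_pos: [0.5227, 0.0203, 0.0332]
tool_rot: [-0.0, 0.769, -0.639, 0.0]
contact_force: [-1.9, 4.1, 5.5]
gripper_width: -0.002
```

```bash
python3 st.py
```

```text
t 13.95 box mm [ 0.4 90.7 33.2] q [ 0.04  0.52 -0.24  2.05  0.22  0.59 -1.74] gw -0.0
F box [-1.08  4.34  5.53] tool axes in box [[-0.002, -1.0, 0.0], [-1.0, 0.002, 0.0], [-0.0, -0.0, -1.0]]
```

Request:
step_arm --pt "0 0 -1.5 0 0 0 1" --pt "0 0 -2.2 0 0 0 1" --pt "-2 0 0 0 0 0 1" --pt "-2.5 0 0 0 0 0 1" --pt "-2.5 0.5 0 0 0 0 1" --pt "-1.5 2 0 0 0 0 1" --pt "0 2.7 0 0 0 0 1" --pt "0 0 1 0 0 0 1" --pt "0 0 1.5 0 0 0 1" --pt "0 0 1.5 0 0 0 1" --pt "0 0 0 0 0 0 1" --pt "0 0 0 0 0 0 1"

```text
t: 15.15
eef_pos: [0.4561, 0.0938, 0.0296]
tool_rot: [0.0, 0.769, -0.64, 0.0]
contact_force: [0.4, -0.8, 0.9]
gripper_width: -0.005
```

```bash
python3 st.py
python3 - <<'E'
from station import bot
from h import *
s=bot.read_camera('side');crop(s,215,160,150,125,5,'pics/s6.png')
p=bot.read_camera('top');crop(p,200,185,200,110,4,'pics/t6.png')
E
```

```text
t 15.15 box mm [-51.5 175.2  29.6] q [-0.12  0.47 -0.26  2.18  0.23  0.52 -1.95] gw -0.01
F box [ 0.29 -0.84  0.95] tool axes in box [[-0.003, -1.0, -0.001], [-1.0, 0.003, -0.001], [0.001, 0.001, -1.0]]
```

View pics/s6.png

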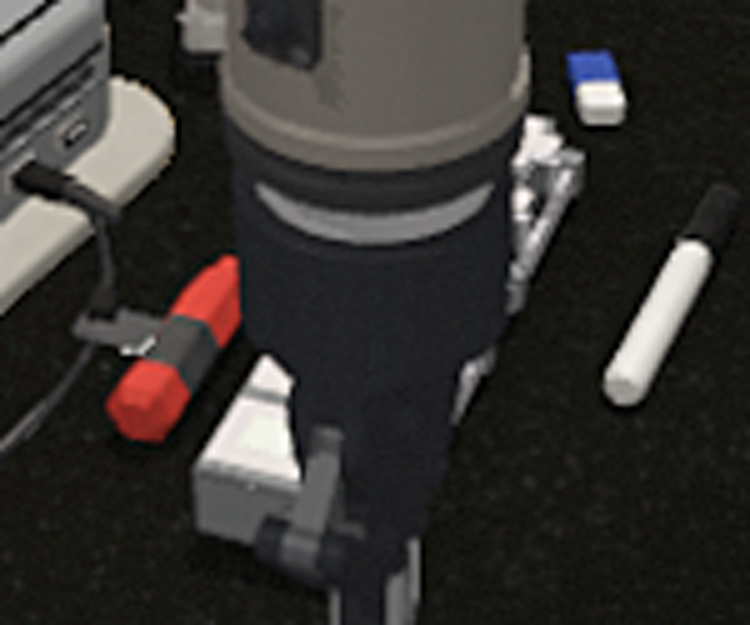

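View pics/t6.png

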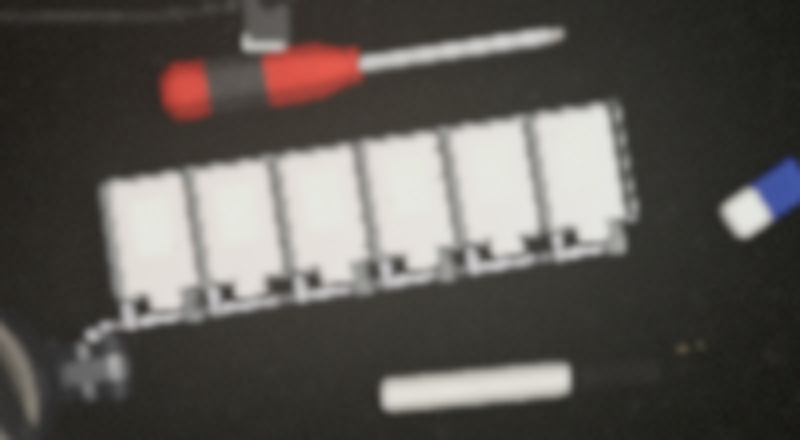

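Request:
step_arm --pt "0.8 0 0 0 0 0 1" --pt "0.7 0 0 0 0 0 1" --pt "0.5 0 0 0 0 0 1" --pt "0.5 0 0 0 0 0 1" --pt "0.4 0 0 0 0 0 1" --pt "0.3 0 0 0 0 0 1" --pt "0 0 0 0 0 0 1"

```text
t: 15.95
eef_pos: [0.4616, 0.063, 0.0298]
tool_rot: [-0.0, 0.769, -0.639, 0.0]
contact_force: [1.0, 0.0, 0.1]
gripper_width: -0.001
```

```bash
python3 st.py
python3 - <<'E'
from station import bot
from h import *
p=bot.read_camera('top');crop(p,200,185,200,110,4,'pics/t7.png')
E
python3 st.py
```

```text
t 15.95 box mm [-51.8 144.   29.8] q [-0.06  0.47 -0.26  2.18  0.23  0.52 -1.88] gw -0.0
F box [ 0.98 -0.17  0.05] tool axes in box [[-0.002, -1.0, 0.0], [-1.0, 0.002, -0.0], [0.0, -0.0, -1.0]]
t 16.0 box mm [-51.8 144.2  29.8] q [-0.06  0.47 -0.26  2.18  0.23  0.52 -1.88] gw -0.0
F box [-0.62 -0.95  0.39] tool axes in box [[-0.001, -1.0, -0.0], [-1.0, 0.001, -0.0], [0.0, 0.0, -1.0]]
```

View pics/t7.png

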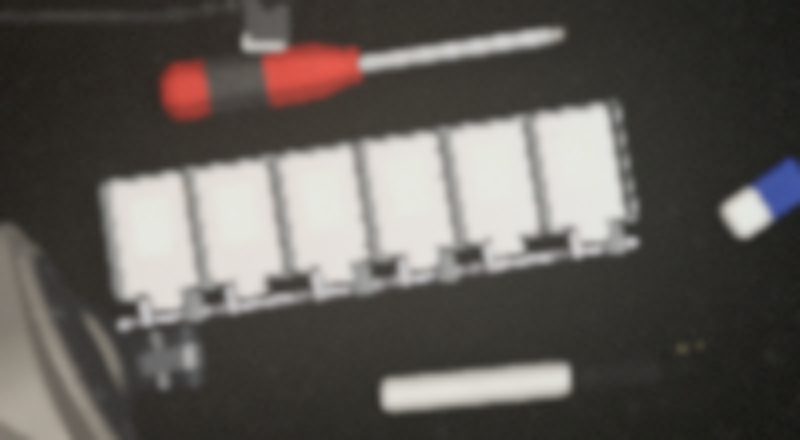

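Request:
step_arm --pt "0.3 0 0 0 0 0 1" --pt "0.3 0 0 0 0 0 1" --pt "0.2 0 0 0 0 0 1" --pt "0 0 0 0 0 0 1" --pt "0 0 0 0 0 0 1"

```text
t: 16.5
eef_pos: [0.463, 0.0552, 0.0298]
tool_rot: [0.0, 0.769, -0.639, 0.0]
contact_force: [0.2, 0.6, 0.4]
gripper_width: 0.005
```

```bash
python3 st.py; python3 avg.py
```

```text
t 16.5 box mm [-51.9 136.1  29.8] q [-0.04  0.47 -0.26  2.18  0.23  0.52 -1.86] gw 0.01
F box [0.3  0.54 0.37] tool axes in box [[-0.001, -1.0, -0.0], [-1.0, 0.001, -0.0], [0.0, 0.0, -1.0]]
[462.95  55.45  29.79] [0.01 0.09 0.01] [-0.13 -0.02  0.01] [0.56 0.73 0.27] 16.9
```

Not at the stop yet; small steps until the force rises.

Request:
step_arm --pt "0.2 0 0 0 0 0 1" --pt "0.1 0 0 0 0 0 1" --pt "0 0 0 0 0 0 1"

```text
t: 17.2
eef_pos: [0.4633, 0.0536, 0.0298]
tool_rot: [-0.0, 0.769, -0.639, -0.0]
contact_force: [-0.9, 5.1, 0.8]
gripper_width: -0.001
```

Request:
step_arm --pt "0.1 0 0 0 0 0 1" --pt "0.1 0 0 0 0 0 1" --pt "0 0 0 0 0 0 1"

```text
t: 17.5
eef_pos: [0.4633, 0.0532, 0.0298]
tool_rot: [-0.001, 0.77, -0.638, -0.001]
contact_force: [-2.4, 9.4, 0.6]
gripper_width: 0.003
```

```bash
python3 st.py
python3 - <<'E'
from station import bot
from h import *
p=bot.read_camera('top');crop(p,200,185,200,110,4,'pics/t8.png')
E
python3 st.py
```

```text
t 17.5 box mm [-51.9 134.1  29.8] q [-0.03  0.47 -0.26  2.18  0.23  0.52 -1.85] gw 0.0
F box [-0.66  9.67  0.63] tool axes in box [[0.001, -1.0, 0.0], [-1.0, -0.001, 0.003], [-0.003, -0.0, -1.0]]
t 17.55 box mm [-51.9 134.1  29.8] q [-0.03  0.47 -0.26  2.18  0.23  0.52 -1.85] gw -0.0
F box [-0.99 10.05  1.77] tool axes in box [[0.001, -1.0, 0.0], [-1.0, -0.001, 0.003], [-0.003, -0.0, -1.0]]
```

View pics/t8.png

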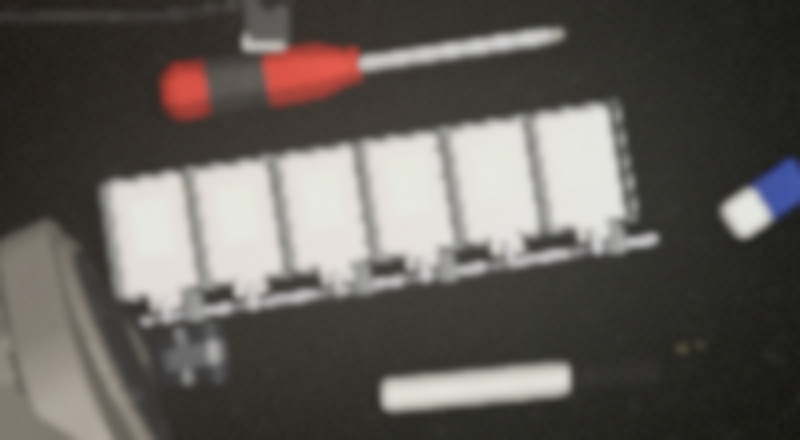

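Request:
step_arm --pt "-1 0 0 0 0 0 1" --pt "-2 0 0 0 0 0 1" --pt "-2 0 0 0 0 0 1" --pt "0 0 -2 0 0 0 1" --pt "0 0 -4 0 0 0 1" --pt "0 0 -4 0 0 0 1" --pt "-4 0 -4 0 0 0 1" --pt "-4 0 -2 0 0 0 1" --pt "-4 0 0 0 0 0 1" --pt "-4 0 0 0 0 0 1" --pt "0 0 0 0 0 0 1" --pt "0 0 0 0 0 0 1"

```text
t: 18.75
eef_pos: [0.4259, 0.2528, 0.185]
tool_rot: [0.0, 0.77, -0.638, 0.0]
contact_force: [0.9, -0.5, 0.1]
gripper_width: -0.001
```

```bash
python3 st.py
python3 - <<'E'
from station import bot
from h import *
p=bot.read_camera('top');crop(p,210,185,200,110,4,'pics/t9.png');s=bot.read_camera('side');crop(s,225,160,160,130,5,'pics/s9.png')
r=bot.pinpoint(s,'lug');print([(onz(s,x['point'],.04),x['score']) for x in r])
v=(.53905601,-.06895002,.18550637);c,n=np.cos(v[2]),np.sin(v[2])
for y in(.119,.139):
  b=(-.055,y);X=[v[0]+c*b[0]-n*b[1],v[1]+n*b[0]+c*b[1],.048];print(y,(proj(s,X)[0]-[225,160])*5)
E
```

```text
t 18.75 box mm [-51.8 337.1 185. ] q [-0.31  0.27 -0.41  2.    0.14  0.9  -2.18] gw -0.0
F box [ 0.79 -0.67  0.07] tool axes in box [[0.001, -1.0, -0.0], [-1.0, -0.001, -0.001], [0.001, 0.0, -1.0]]
[(array([0.47108034, 0.03300851, 0.04      ]), 0.86)]
0.119 [387.47582881 474.24067148]
0.139 [367.7500715 514.3942637]
```

View pics/s9.png

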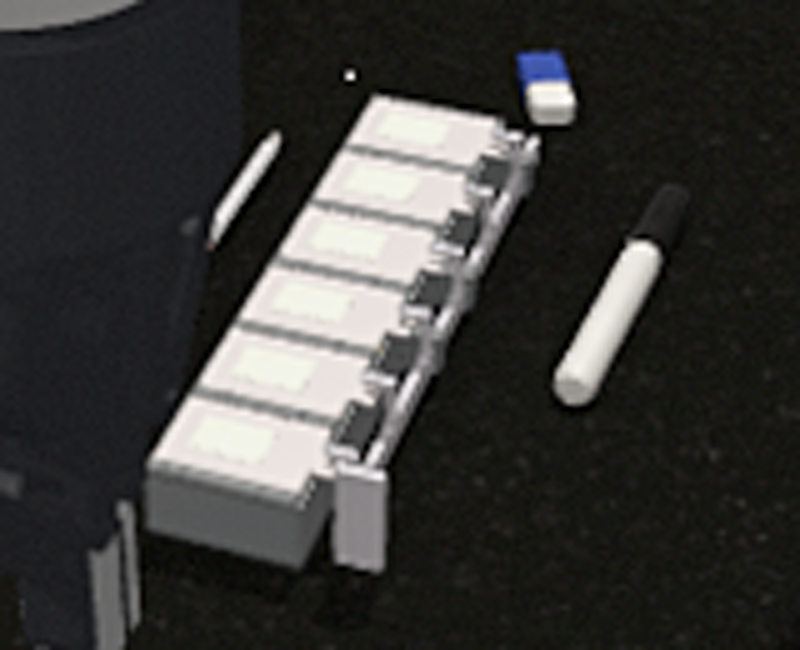

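View pics/t9.png

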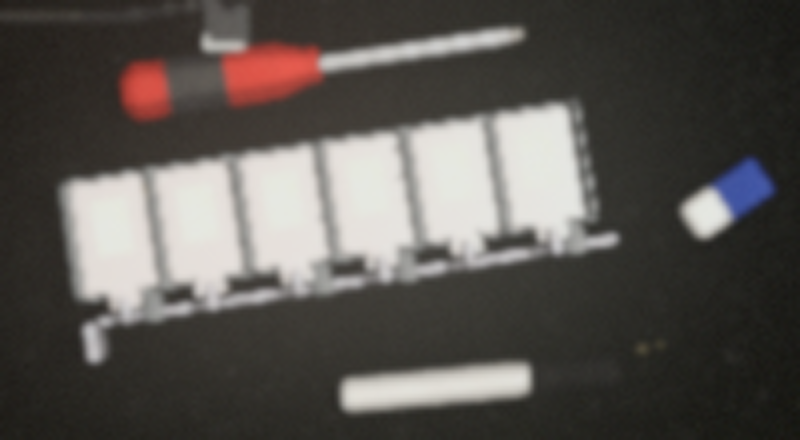

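The lug's top corner is at (387, 470) in the side crop, against a predicted home position of (387, 474). All six lids are flat with hooks over their tabs. The box corner is still at (148, 465), and the screwdriver, marker and eraser are where they were. Handing in.

```bash
python3 -c "
from station import bot
print(bot.hand_in())"
```

```text
the job is handed in; nothing more can be done
None
```

The six lids are shut and the locking bar is home with its hooks over the lid tabs. I handed the job in at about 19 s.

- **Lids:** I ran the closed fingertip along the row about 1.3 mm above the shut-lid height. Then I pressed each lid straight down with 5–10 N, until the fingertip rested at about 33.2 mm.
- **Locking bar:** I pushed the lug toward -y until it met a firm stop at about 10 N. In the side view the lug's top corner then sat within about 1 mm of where it should be with the bar home.
- **Box and other things:** In the last pictures the box, marker and eraser are where they started, and so is the screwdriver, though its handle was hidden by the arm in the side view. I did not check the tape roll or stapler again; the arm did not work near them.
- **Clearance:** The arm was well clear of everything at hand-in, and the highest force reading I saw was about 10 N, well under the limits.

No check failed. The one rough spot was the early camera readings, which differed by up to about 1 cm for some objects. I located the box by fitting its corners by hand, to within about 2 px per corner.

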